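Widen the jar tray's bay and stock it

ROBOT

A 6-joint arm with a two-finger parallel gripper is mounted at the origin on a cart in front of the work surface, level with it; the furniture and walls round the work are solid. World frame = base frame: x ahead of the robot, y to its left, z up, the work surface at z = 0. Lengths are in m, angles in rad, forces in N, time in s.
With the tool pointing down it reaches from about 0.375 to 0.975 m from the base axis. Payload 3.8 kg.
Tool frame: the origin (TCP) lies on the centre line of the jaws, within the pads' length; the fingertips stand 17 mm ahead of it and the grasp point (between the pads) lies 2 mm behind it (bot.tip_extent is the distance from the TCP to the fingertips, in m); z points along the fingers, y is the line along which they close (so a half turn about z gives the same grasp; the last joint's range is limited). The gripper opens to 85 mm and grips with 20 to 120 N. Pads are 22 mm wide; open, the fingers measure 114 mm over their backs; the gripper's body (76 mm by 85 mm) begins 54 mm behind the grasp point. The pads swing forward as they close: fully open they stand 13 mm farther back than shut.
Start: joints at [1.128, 0.264, 1.604, -0, 1.274, -0.037], TCP at [0.266, 0.62, 0.248] pointing down, gripper open.
Joint ranges: [-2.63, 2.63], [-0.94, 2.18], [0.31, 2.57], [-1.31, 4.45], [0, 2.66], [-2.55, 2.55]. Speed limits (rad/s): [2.57, 2.57, 3.14, 3.14, 3.14, 3.14].

INTERFACE

Orientations are given as a rotation vector (axis times angle).
In Python, from workcell import readout, read_camera, finish_job, bot gives the robot as it stands.
- The arm moves only by the tool jog_arm, never from a script. Its argument "deltas" is one flat list of numbers, 7 for each row, row after row: the shift along the tool's x, y, z in m, then the turn, a rotation vector about the tool's x, y, z in degrees, then the gripper command: -1 is shut, 1 is fully open, values between are in proportion. A call has 1 to 8 rows; each row is the pose to reach, as a shift and turn from the pose commanded when the call began, along the tool's axes at that moment; what a row does not reach only later rows make up. A row lasts 1/10 s, in which the tool goes at most 50 mm and 8.59 degrees, less where a joint would pass 70% of its speed; a pose out of reach is approached as far as the arm can. A call with a gripper value outside its range is refused whole. The fingers move at their own pace and stop on an object; "squeeze" is the grip in N (left out, the last holds). Time passes only in rows, so rows that repeat a pose let the fingers close. It gives the time, the measured TCP pose, the force, the opening and the grip force at its end, in the units of the state.
- readout.read_state(): the state, without advancing time (a new reading comes with each control period).
- read_camera(name): name is "scene" or "side" or "wrist"; returns a dict with "color" (384x512x3 uint8, blue, green, red), "fx", "fy", "cx", "cy" (pixels), "origin" and "attitude" of the camera in the world. Camera axes: x right, y down, z forward; pixel columns grow to the right and rows downward; lengths in m; the calibration is good to about 2 mm. A picture is of the moment at which its call begins. There is no depth.
- finish_job(): hands the job in; it is judged then, once.
The state is a dict: "time": time; "q": joint angles; "joint_vel": joint speeds; "joint_torque": joint torques, N m; "tool_pos": TCP position; "tcp_rot": TCP orientation; "wrist_force": force on the tool from outside, world axes, zero at the start; "torque": the same for the moment, N m; "width": opening from 0.0 (shut) to 1.0 (fully open); "grip_force": force on a finger pad.
Only numpy, scipy, OpenCV 4.12 (cv2) and the standard library are available. Lean on these libraries where they do the work, as an engineer would, in place of code of your own. Each camera call takes 0.05 s, during which the arm holds its last target. There are 200 camera calls.

TASK

The two jars standing to the right of the jar tray, the wide sugar jar and the tall narrow spice jar, do not both fit in the tray's narrow left-hand bay. Lift the tray's wooden divider clear of the ridges on the steel rails, slide it exactly two notches to the right, towards the two small spice jars, and let it down fully into that notch. Then stand both jars upright on the floor of the widened bay, setting them down gently, and leave the two small jars standing in their bay and everything else undisturbed.

Things in the scene. Friction and masses are not known exactly. Their poses are not given: they have to be found in the camera images.
- jar_tray: Open oak tray, fixed on the worktop. Origin: centre of its underside; z up, y along its length to its left end (where the narrow bay is), x across it, away from the robot. In mm: outside 96 (x) x 273 (y), inside 72 (x) x 249 (y: -124.5 to 124.5), floor top z = 12, end walls to z = 62, long sides 12 thick with a steel rail on top, z = 42. Keep fingers above z = 50 over the rails.
- notch (a point): Centre of the tray at the wanted notch (two to the right of the start), at rail height: tray x = 0, y = -14.5, z = 42 mm. Across both rails lie steel ridges 7.5 mm high, 8 mm wide, every 32 mm (tray y = 97.5, 65.5, 33.5, 1.5, -30.5, -62.5, -94.5 mm); a notch is the gap between two ridges.
- divider_slide (a joint): Travel of the divider along the tray, m, positive to the right (tray -y): its centre is at tray y = 0.0495 - value. Notch centres: -0.032, 0 (start), 0.032, 0.064 (wanted), 0.096, 0.128; its feet, 16 mm wide, have 4 mm play either way in a notch. The ridges block it unless it is lifted more than 7.5 mm. Friction about 1 N.
- divider_lift (a joint): Height of the divider above its seat, m: 0 fully down on the rails, 0.018 at the upper stop; above 0.0075 it clears the ridges (0.010 to 0.015 is a good height to slide). It falls back by its own weight (0.3 kg), always stays upright, and cannot come off the tray.
- divider_grip (a point): Centre of the oak divider's upright flat grip, at tray z = 104 mm when down; it moves with the divider, axes as the tray's. The grip is 28 mm wide across the tray (x), 14 thick along it (y), straight from z = 72 to 116, rounded to its top at z = 128. Pinch it across the 28 mm, from above. The panel below is 69 (x) x 12 (y), z = 14 to 75.
- sugar_jar_center (a point): Centre (half-way up) of the wide sugar jar: glass jar with black lid, upright cylinder 61 mm across, 110 mm high, 0.25 to 0.5 kg. Loose, on the worktop to the right of the tray. To go into the left bay.
- spice_tall_center (a point): Centre (half-way up) of the tall narrow spice jar: glass jar with black lid, upright cylinder 47 mm across, 125 mm high, about 0.14 kg. Loose, on the worktop to the right of the tray. To go into the left bay.
- spice_a_center (a point): Centre (half-way up) of one small spice jar, 41 mm across, 98 mm high, loose, standing at the right end of the tray's right bay. It stays in that bay.
- spice_b_center (a point): Centre (half-way up) of the other small spice jar, 41 mm across, 92 mm high, loose, standing in the tray's right bay nearer the divider. It stays in that bay.
- sugar_jar: The sugar jar, origin at the centre of its underside.
- spice_tall: The tall spice jar, origin at the centre of its underside.
- tumbler: Bystander: clear glass tumbler, 79 mm across, 90 mm high, origin at the centre of its underside.
- tin_small: Bystander: small food tin, 57 mm across, 72 mm high, origin at the centre of its underside.
- egg_timer: Bystander: round kitchen timer, 62 mm across, 40 mm high, origin at the centre of its underside.
- spice_low: Bystander: low spice jar, 45 mm across, 75 mm high, standing behind the tray; origin at the centre of its underside. It is not to be moved.
Not all that is in view belongs to the job. What is shaped like the spice_tall but red is not meant.

How it is judged:
On the way, in this order (a step that is already met when the one before it is completed fails the run):
1. the divider is lifted clear of the ridges (value of joint divider_lift above 0.006 m), for 0.1 s.
2. the divider is two notches to the right and fully down in that notch (value of joint divider_slide between 0.057 and 0.071 m and value of joint divider_lift below 0.002 m), for 0.3 s.
At the end, for the whole second after the job is handed in: The divider is in the notch two along (slide 57 to 71 mm) and fully down (lift under 2 mm); the sugar jar and the tall spice jar stand upright (tilt under 0.08 rad) at rest on the tray floor in the left bay; the two small spice jars stand upright at rest on the tray floor in the right bay (all of step 2 and velocity of joint divider_slide below 0.01 m/s and x of sugar_jar_center in the frame of jar_tray between -0.025 and 0.025 m and y of sugar_jar_center in the frame of jar_tray between 0.012 and 0.105 m and z of sugar_jar_center in the frame of jar_tray between 0.063 and 0.072 m and angle between each of sugar_jar_center, spice_tall_center, spice_a_center, spice_b_center's own z axis and vertical below 0.08 rad and x of spice_tall_center in the frame of jar_tray between -0.025 and 0.025 m and y of spice_tall_center in the frame of jar_tray between 0.005 and 0.11 m and z of spice_tall_center in the frame of jar_tray between 0.0705 and 0.0795 m and x of spice_a_center in the frame of jar_tray between -0.025 and 0.025 m and y of spice_a_center in the frame of jar_tray between -0.115 and -0.025 m and z of spice_a_center in the frame of jar_tray between 0.057 and 0.066 m and x of spice_b_center in the frame of jar_tray between -0.025 and 0.025 m and y of spice_b_center in the frame of jar_tray between -0.115 and -0.025 m and z of spice_b_center in the frame of jar_tray between 0.054 and 0.063 m and linear speed of each of sugar_jar, spice_tall below 0.01 m/s); the robot touches nothing.
It fails at once if a bystander is moved more than 30 mm or tipped (distance of any of tumbler, tin_small, egg_timer, spice_low from where it was at the start of the episode above 0.03 m or angle between any of tumbler, tin_small, egg_timer, spice_low's own z axis and vertical above 0.3 rad).
It fails at once if a small spice jar in the tray is tipped (angle between any of spice_a_center, spice_b_center's own z axis and vertical above 0.3 rad).
It fails at once if a jar is dropped into the tray (faster than 0.6 m/s just above the floor) ((x of sugar_jar_center in the frame of jar_tray between -0.04 and 0.04 m and y of sugar_jar_center in the frame of jar_tray between -0.13 and 0.13 m and z of sugar_jar_center in the frame of jar_tray below 0.097 m and linear speed of sugar_jar above 0.6 m/s) or (x of spice_tall_center in the frame of jar_tray between -0.04 and 0.04 m and y of spice_tall_center in the frame of jar_tray between -0.13 and 0.13 m and z of spice_tall_center in the frame of jar_tray below 0.1045 m and linear speed of spice_tall above 0.6 m/s)).
It also fails if it takes over 64 s, if anything falls off the work surface, if the arm or the gripper's body presses on something with over 40 N, if the wrist force passes 120 N, or if a joint passes its speed limit or range.

## Working session

There is one attempt and no reset: what is moved stays moved. The work goes in short steps, Python scripts to look and compute and a tool call to move; the robot and the scene stay as the last step left them, time stands still between calls to the robot, and variables do not carry over. Pictures are saved under pics/ and viewed, at most 10 in all, crops included, and the job is handed in when it is done.

Besides the shell and the picture viewer there is one more tool, called after "Request:" in YAML: its name, and indented under it one key for each argument. jog_arm: Moves the arm, as the interface text tells. Its arguments: {"type":"object","properties":{"deltas":{"type":"array"},"squeeze":{"type":"number"}},"required":["deltas"]}

```bash
mkdir -p pics
cat > h.py <<'E'
import numpy as np, cv2
from scipy.spatial.transform import Rotation as R
from workcell import readout, read_camera, finish_job, bot
def M(c):
    a=np.array(c["attitude"],float)
    return a if a.shape==(3,3) else R.from_rotvec(a).as_matrix() if a.size==3 else R.from_quat(a).as_matrix()
def ray(c,u,v):
    d=M(c)@np.array([(u-c["cx"])/c["fx"],(v-c["cy"])/c["fy"],1]); return np.array(c["origin"],float),d/np.linalg.norm(d)
def onz(c,u,v,z):
    o,d=ray(c,u,v); return o+d*(z-o[2])/d[2]
def proj(c,p):
    q=M(c).T@(np.array(p)-c["origin"]); return np.array([c["fx"]*q[0]/q[2]+c["cx"],c["fy"]*q[1]/q[2]+c["cy"]])
def tri(c1,p1,c2,p2):
    o1,d1=ray(c1,*p1);o2,d2=ray(c2,*p2)
    s=np.linalg.lstsq(np.c_[d1,-d2],o2-o1,rcond=None)[0]
    a,b=o1+d1*s[0],o2+d2*s[1]; return (a+b)/2,np.linalg.norm(a-b)
E
python3 - <<'E'
from h import *
import pickle
cs={n:read_camera(n) for n in("scene","side","wrist")}
pickle.dump(cs,open("c0.pkl","wb"))
for n,c in cs.items(): print(n,c["origin"],c["attitude"],c["fx"],c["cx"],c["cy"]); 
cv2.imwrite("pics/a.png",cv2.resize(cs["scene"]["color"],(800,600)))
cv2.imwrite("pics/b.png",cv2.resize(cs["side"]["color"],(800,600)))
print(readout.read_state())
E
```

```text
scene [0.1034477  0.4901358  0.98229253] [-0.82976376  2.61926047 -1.01337642] 495.3642974972403 252.8914564801696 191.89228099852537
side [0.44020431 0.86910757 0.49649339] [-0.12409162  2.53807695 -1.71712694] 409.20878814614537 256.6144149881379 188.09389320418856
wrist [0.19156043 0.6512949  0.37343189] [2.38980419 1.57515716 0.25237515] 308.7689450734895 252.41780907360217 185.39695684935384
{'time': 0.15, 'q': array([ 1.12808762e+00,  2.64604539e-01,  1.60503647e+00, -4.21586350e-05,
        1.27373814e+00, -3.69016115e-02]), 'joint_vel': array([-0.00206629, -0.00371527, -0.00455777, -0.00049279, -0.00079813,
       -0.0006833 ]), 'joint_torque': array([ 6.03572171e-04, -5.15905881e+01, -3.67960060e+01, -2.63154789e-04,
        8.07267206e-03, -1.06693508e-05]), 'tool_pos': array([0.26624801, 0.6196872 , 0.24724443]), 'tcp_rot': array([-6.32978498e-01, -3.07677025e+00,  2.74062045e-03]), 'wrist_force': array([ 0.98352465,  0.60420594, -0.15687343]), 'torque': array([ 0.01419038,  0.01413446, -0.04284116]), 'grip_force': 0.0, 'width': 1.0027802583493814}
```

View pics/a.png

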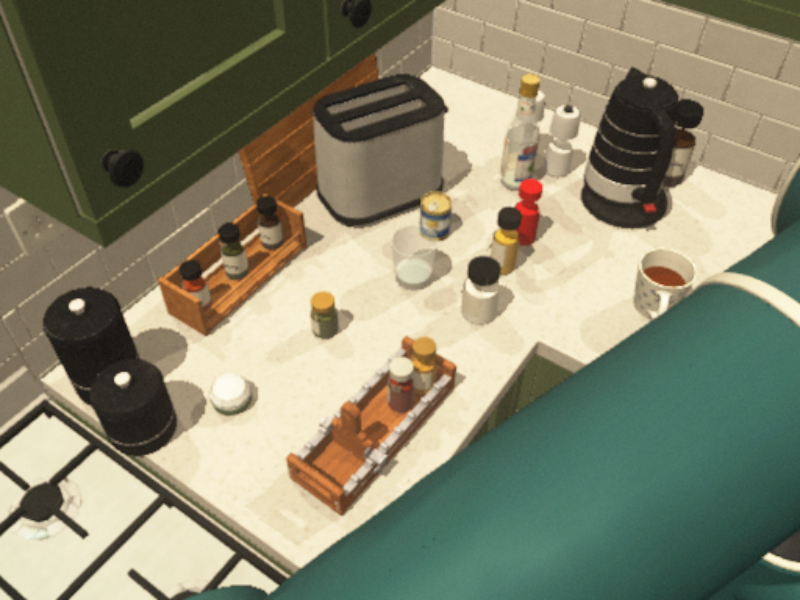

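View pics/b.png

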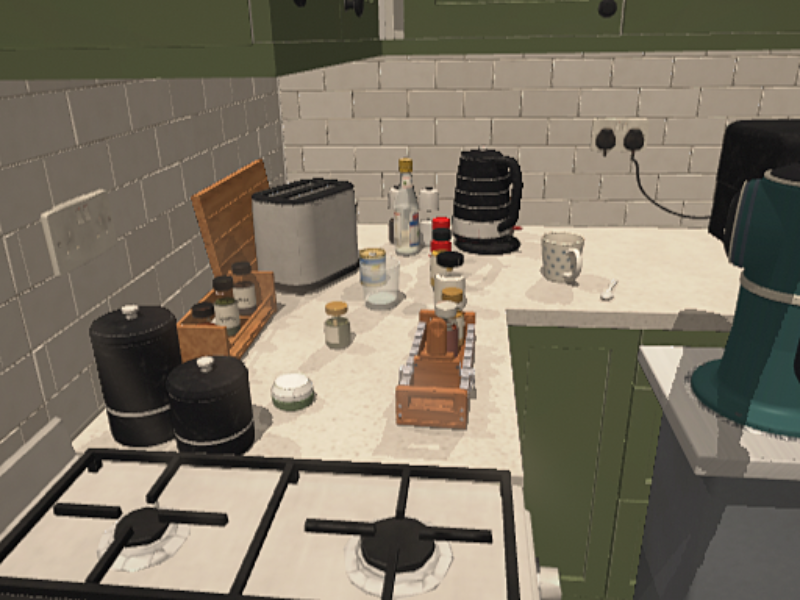

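The scene view shows the tray, with corners at about (290,462), (342,505), (455,372) and (405,343), and the divider grip top at about (350,408). The sugar lid is at (484,270), the tall jar lid at (509,218), with the red decoy behind it at (529,190). In the side view the tray's near end is at (400–468,390), the grip top at (437,322) and the sugar lid at (449,258).

Run:
```python
from h import *
import pickle
cs=pickle.load(open("c0.pkl","rb")); s,d=cs["scene"],cs["side"]
k=.64
print("toolR",R.from_rotvec(readout.read_state()["tcp_rot"]).as_matrix().round(3).tolist(), bot.tip_extent)
f=lambda c,u,v,z:onz(c,u*k,v*k,z).round(4)
for n,p in dict(c1=(290,462),c2=(342,505),c3=(455,372),c4=(405,343)).items(): print(n,f(s,*p,.062))
for n,p in dict(c1=(400,390),c2=(468,390)).items(): print("side",n,f(d,*p,.062))
print("grip",f(s,350,408,.128),f(d,437,322,.128),tri(s,(350*k,408*k),d,(437*k,322*k)))
print("sugar",f(s,484,270,.11),f(d,449,258,.11),tri(s,(484*k,270*k),d,(449*k,258*k)))
print("tall",f(s,509,216,.125)); print("red",f(s,530,188,.125))
print("tumbler",f(s,414,235,.09),"tin",f(s,436,200,.07))
print("low",f(s,322,300,.075),"egg",f(s,230,390,.03))
cv2.imwrite("pics/c.png",cv2.resize(np.hstack([s["color"][120:330,170:370],d["color"][145:285,230:350].repeat(1,0)[:140].copy() if 0 else cv2.resize(d["color"][145:285,230:350],(180,210))]),None,fx=2.1,fy=2.1,interpolation=cv2.INTER_CUBIC))
```

```text
toolR [[-0.919, 0.395, -0.001], [0.395, 0.919, -0.002], [0.0, -0.002, -1.0]] 0.017
c1 [0.5256 0.1276 0.062 ]
c2 [0.4297 0.1372 0.062 ]
c3 [ 0.4242 -0.129   0.062 ]
c4 [ 0.516  -0.1317  0.062 ]
side c1 [0.5293 0.1318 0.062 ]
side c2 [0.4394 0.1245 0.062 ]
grip [0.4831 0.0459 0.128 ] [0.4847 0.0549 0.128 ] (array([0.48541985, 0.04314455, 0.12270173]), np.float64(0.00010096745717177343))
sugar [ 0.4767 -0.2932  0.11  ] [ 0.4809 -0.2791  0.11  ] (array([ 0.4809348 , -0.30061887,  0.10227686]), np.float64(0.0017782989202144144))
tall [ 0.5005 -0.412   0.125 ]
red [ 0.5066 -0.4963  0.125 ]
tumbler [ 0.6237 -0.3141  0.09  ] tin [ 0.6548 -0.4315  0.07  ]
low [ 0.6669 -0.1191  0.075 ] egg [0.6933 0.073  0.03  ]
```

View pics/c.png

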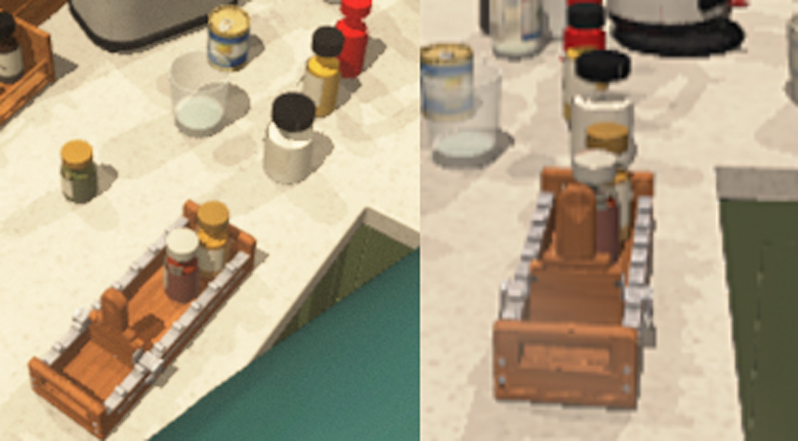

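Request:
jog_arm:
  deltas: [-0.22, -0.225, 0, 0, 0, 34, 1, -0.22, -0.225, 0, 0, 0, 34, 1, -0.22, -0.225, 0, 0, 0, 34, 1, -0.22, -0.225, 0, 0, 0, 34, 1, -0.22, -0.225, 0, 0, 0, 34, 1, -0.22, -0.225, 0, 0, 0, 34, 1, -0.22, -0.225, 0, 0, 0, 34, 1]

```text
time: 0.85
tool_pos: [0.3805, 0.3227, 0.2479]
tcp_rot: [1.509, 2.754, -0.003]
wrist_force: [0.3, 1.0, -0.2]
width: 1.003
grip_force: 0.0
```

Request:
jog_arm:
  deltas: [-0.289, -0.062, -0.01, 0, 0, 34, 1, -0.289, -0.062, -0.01, 0, 0, 34, 1, -0.289, -0.062, -0.01, 0, 0, 34, 1, -0.289, -0.062, -0.01, 0, 0, 34, 1, -0.289, -0.062, -0.01, 0, 0, 34, 1, -0.289, -0.062, -0.01, 0, 0, 34, 1, -0.289, -0.062, -0.01, 0, 0, 34, 1, -0.289, -0.062, -0.01, 0, 0, 34, 1]

```text
time: 1.65
tool_pos: [0.4841, 0.0494, 0.258]
tcp_rot: [-2.248, -2.193, -0.0]
wrist_force: [-0.7, 0.5, -0.6]
width: 1.0
grip_force: 0.0
```

Run:
```python
from h import *
import pickle
st=readout.read_state();print(st["tool_pos"],R.from_rotvec(st["tcp_rot"]).as_matrix().round(3).tolist())
cs={n:read_camera(n) for n in("scene","wrist")}
pickle.dump(cs,open("c1.pkl","wb"))
c=cs["wrist"];print(c["origin"],M(c).round(3).tolist())
w=cv2.resize(c["color"],(800,600)); cv2.imwrite("pics/d.png",w)
cv2.imwrite("pics/e.png",cv2.resize(cs["scene"]["color"],(800,600)))
```

```text
[0.48413846 0.04943018 0.25804688] [[0.025, 1.0, -0.001], [1.0, -0.025, 0.001], [0.001, -0.001, -1.0]]
[0.48549393 0.13078218 0.38437269] [[1.0, -0.021, -0.008], [-0.023, -0.949, -0.314], [-0.001, 0.314, -0.949]]
```

View pics/d.png

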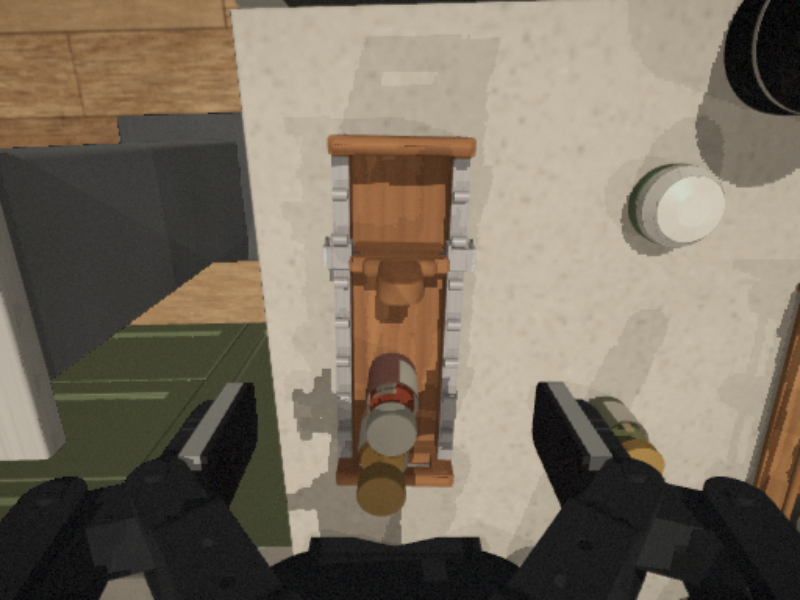

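The wrist view shows the left end wall centred at (401,146), the right end wall at (395,472) and the divider feet at (336,254) and (462,254). The grip top is at about (401,285), lids of the two small jars at (392,428) and (381,490).

Run:
```python
from h import *
import pickle
cs=pickle.load(open("c1.pkl","rb")); c=cs["wrist"]; k=.64
f=lambda u,v,z:onz(c,u*k,v*k,z)
L=(f(328,146,.062)+f(474,146,.062))/2; Rr=(f(337,472,.062)+f(452,472,.062))/2
print("L",L,"R",Rr,"len",np.linalg.norm(L-Rr),"yaw",np.degrees(np.arctan2(*(L-Rr)[:2])))
y=(L-Rr)/np.linalg.norm(L-Rr); C=(L+Rr)/2; C[2]=0; x=np.array([y[1],-y[0],0])
print("C",C,"grip pred",C+.0495*y,"feet",(f(336,254,.048)+f(462,254,.048))/2)
print("grip top",f(401,285,.128))
for v,h,u in((428,.104,392),(490,.110,381)): p=f(u,v,h); print("spice tray xy",(p-C)@x,(p-C)@y)
for n,p in dict(L=L,grip=C+.0495*y+[0,0,.128]).items(): print(n,proj(cs["scene"],p)/k)
# two-view check of heights of left wall, from scene pixel corners mid (316,483)
s=pickle.load(open("c0.pkl","rb"))["scene"]
print("wall tri",tri(s,(317*k,483*k),c,(401*k,141*k)),"grip tri",tri(s,(350*k,408*k),c,(401*k,285*k)))
```

```text
L [0.48913001 0.12091876 0.062     ] R [ 0.4793153  -0.13041592  0.062     ] len 0.2515262393878105 yaw 2.23628399374023
C [ 0.48422265 -0.00474858  0.        ] grip pred [0.48615417 0.04471372 0.        ] feet [0.48650177 0.04629762 0.048     ]
grip top [0.48703538 0.04858385 0.128     ]
spice tray xy -0.002801053576129978 -0.055926796491182026
spice tray xy -0.00971842414481203 -0.1020809042830964
L [314.22070124 472.25847679]
grip [348.70918531 406.29719182]
wall tri (array([0.48823379, 0.12205824, 0.03506292]), np.float64(0.00371033705622303)) grip tri (array([0.48629434, 0.04479168, 0.12206618]), np.float64(0.003922459510978126))
```

Request:
jog_arm:
  deltas: [-0.002, 0.002, 0.05, 0, 0, 1, 0, -0.002, 0.002, 0.1, 0, 0, 1, 0, -0.002, 0.002, 0.135, 0, 0, 1, 0, -0.002, 0.002, 0.155, 0, 0, 1, 0, -0.002, 0.002, 0.161, 0, 0, 1, -0.1, -0.002, 0.002, 0.161, 0, 0, 1, -1, -0.002, 0.002, 0.161, 0, 0, 1, -1, -0.002, 0.002, 0.161, 0, 0, 1, -1]
  squeeze: 50

```text
time: 2.55
tool_pos: [0.4863, 0.0486, 0.0983]
tcp_rot: [2.263, 2.178, 0.001]
wrist_force: [0.5, 0.5, -2.7]
width: 0.316
grip_force: 51.8
```

Request:
jog_arm:
  deltas: [0, 0, 0, 0, 0, 0, -1, 0, 0, 0, 0, 0, 0, -1, 0, 0, 0, 0, 0, 0, -1]

```text
time: 2.85
tool_pos: [0.4862, 0.0479, 0.0977]
tcp_rot: [2.264, 2.177, 0.001]
wrist_force: [0.7, 1.2, -2.9]
width: 0.326
grip_force: 51.8
```

Request:
jog_arm:
  deltas: [0, 0, -0.006, 0, 0, 0, -1, 0, 0, -0.0125, 0, 0, 0, -1, 0, 0, -0.0125, 0, 0, 0, -1, 0, 0, -0.0125, 0, 0, 0, -1]

```text
time: 3.25
tool_pos: [0.4862, 0.0479, 0.1102]
tcp_rot: [2.264, 2.177, 0.001]
wrist_force: [2.0, 0.4, -2.1]
width: 0.325
grip_force: 51.8
```

Request:
jog_arm:
  deltas: [-0.01, 0, 0, 0, 0, 0, -1, -0.02, 0, 0, 0, 0, 0, -1, -0.035, 0, 0, 0, 0, 0, -1, -0.05, 0, 0, 0, 0, 0, -1, -0.06, 0, 0, 0, 0, 0, -1, -0.064, 0, 0, 0, 0, 0, -1, -0.064, 0, 0, 0, 0, 0, -1, -0.064, 0, 0, 0, 0, 0, -1]

```text
time: 4.05
tool_pos: [0.4835, -0.0162, 0.1098]
tcp_rot: [2.265, 2.177, -0.0]
wrist_force: [2.3, -2.2, -4.0]
width: 0.321
grip_force: 51.8
```

Run:
```python
from h import *
st=readout.read_state();print(st["tool_pos"],st["wrist_force"],st["width"])
c=read_camera("wrist");s=read_camera("scene")
cv2.imwrite("pics/f.png",np.hstack([cv2.resize(c["color"],(400,300)),cv2.resize(s["color"][190:340,170:320],(400,300) if 0 else (300,300),interpolation=cv2.INTER_CUBIC)]))
```

```text
[ 0.4835458  -0.01624849  0.10978035] [ 2.29503496 -2.1897671  -4.01816659] 0.321038203404593
```

View pics/f.png

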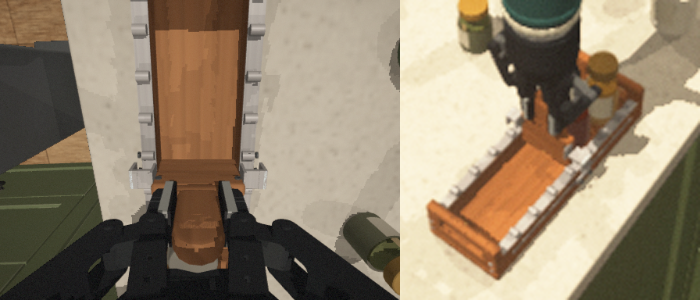

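The divider has moved with the gripper: its feet are at (140,176) and (257,178), just past the ridge at row 157. Lowering it now.

Request:
jog_arm:
  deltas: [0, 0, 0.003, 0, 0, 0, -1, 0, 0, 0.006, 0, 0, 0, -1, 0, 0, 0.009, 0, 0, 0, -1, 0, 0, 0.011, 0, 0, 0, -1, 0, 0, 0.0125, 0, 0, 0, -1, 0, 0, 0.0125, 0, 0, 0, -1]

```text
time: 4.75
tool_pos: [0.4836, -0.0158, 0.0971]
tcp_rot: [-2.265, -2.177, -0.001]
wrist_force: [2.6, 0.2, -3.1]
width: 0.324
grip_force: 51.8
```

Request:
jog_arm:
  deltas: [0, 0, 0, 0, 0, 0, 1, 0, 0, 0, 0, 0, 0, 1, 0, 0, 0, 0, 0, 0, 1, 0, 0, 0, 0, 0, 0, 1, 0, 0, -0.04, 0, 0, 0, 1, 0, 0, -0.09, 0, 0, 0, 1, 0, 0, -0.14, 0, 0, 0, 1, -0.02, 0, -0.16, 0, 0, 0, 1]

```text
time: 5.55
tool_pos: [0.4852, -0.0351, 0.2634]
tcp_rot: [2.258, 2.176, 0.01]
wrist_force: [0.9, -1.0, 0.4]
width: 0.998
grip_force: 0.0
```

Request:
jog_arm:
  deltas: [-0.05, 0, 0, 0, 0, 0, 1, -0.1, 0, 0, 0, 0, 0, 1, -0.15, 0, 0, 0, 0, 0, 1, -0.18, 0, 0, 0, 0, 0, 1, -0.18, 0, 0, 0, 0, 0, 1, -0.18, 0, 0, 0, 0, 0, 1]

```text
time: 6.15
tool_pos: [0.4752, -0.2162, 0.2571]
tcp_rot: [-2.266, -2.174, -0.0]
wrist_force: [-0.1, -0.3, -0.6]
width: 1.002
grip_force: 0.0
```

Run:
```python
from h import *
import pickle
st=readout.read_state();print(st["tool_pos"],R.from_rotvec(st["tcp_rot"]).as_matrix().round(3).tolist())
c=read_camera("wrist");s=read_camera("scene");pickle.dump((c,s),open("c2.pkl","wb"))
cv2.imwrite("pics/g.png",np.hstack([cv2.resize(c["color"],(480,360)),cv2.resize(s["color"][190:340,170:320],(320,360),interpolation=cv2.INTER_CUBIC)]))
```

```text
[ 0.47518099 -0.21615727  0.25706778] [[0.041, 0.999, -0.001], [0.999, -0.041, 0.001], [0.001, -0.001, -1.0]]
```

View pics/g.png

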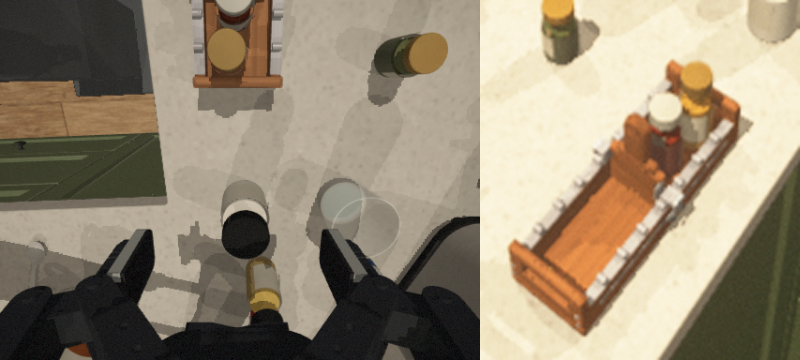

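The divider sits two notches along (scene crop, feet at about (600,145) and (670,195)). The wrist view shows the sugar lid at (246,234), the tall jar lid partly hidden at about (264,316), and the tumbler rim at (365,225), all in the 480-wide view.

Run:
```python
from h import *
import pickle
c,s=pickle.load(open("c2.pkl","rb")); s0=pickle.load(open("c0.pkl","rb"))["scene"]
def lid(c,box):
    u0,u1,v0,v1=box; m=(c["color"][v0:v1,u0:u1].max(2)<60).astype(np.uint8)
    n,l,st,ce=cv2.connectedComponentsWithStats(m); i=1+np.argmax(st[1:,4]); x,y,w,h,a=st[i]
    return np.array([u0+x,v0+y,w,h]),ce[i]+[u0,v0]
b,ce=lid(c,(220,305,215,282)); print("wrist sugar",b,ce)
bs,_=lid(s0,(290,328,158,200)); bt,_=lid(s0,(312,338,128,150)); print("scene",bs,bt)
# wrist: lid circle centre: top ellipse = lower w-sized part of the blob
w=(b[0]+b[2]/2,b[1]+b[3]-b[2]/2*.95); sc=(bs[0]+bs[2]/2,bs[1]+bs[2]*.36)
print("sugar",w,onz(c,*w,.11),"scene",onz(s0,*sc,.11),"tri",tri(c,w,s0,sc))
t=(bt[0]+bt[2]/2,bt[1]+bt[2]*.36); print("tall scene",onz(s0,*t,.125))
k=512/480
print("tall wrist guess",onz(c,264*k,318*k,.125),"tumbler",onz(c,366*k,227*k,.09))
```

```text
wrist sugar [237 224  51  52] [261.5249881  250.22703475]
scene [300 165  20  17] [319 139  14   8]
sugar (np.float64(262.5), np.float64(251.775)) [ 0.48163775 -0.29686847  0.11      ] scene [ 0.47725373 -0.29530552  0.11      ] tri (array([ 0.48141243, -0.30287924,  0.10082342]), np.float64(0.0012468827466287954))
tall scene [ 0.48901228 -0.39285886  0.125     ]
tall wrist guess [ 0.49837669 -0.39350267  0.125     ] tumbler [ 0.61842629 -0.30253716  0.09      ]
```

Request:
jog_arm:
  deltas: [-0.04, 0.009, 0.02, 0, 0, 0, 1, -0.081, 0.009, 0.04, 0, 0, 0, 1, -0.081, 0.009, 0.06, 0, 0, 0, 1, -0.081, 0.009, 0.1, 0, 0, 0, 1, -0.081, 0.009, 0.14, 0, 0, 0, 1, -0.081, 0.009, 0.17, 0, 0, 0, 1, -0.081, 0.009, 0.181, 0, 0, 0, 1, -0.081, 0.009, 0.181, 0, 0, 0, 1]

```text
time: 7.05
tool_pos: [0.4805, -0.2951, 0.0746]
tcp_rot: [-2.26, -2.176, 0.001]
wrist_force: [0.0, 0.3, 0.1]
width: 1.0
grip_force: 0.0
```

Request:
jog_arm:
  deltas: [0, 0, 0, 0, 0, 0, 0.6, 0, 0, 0, 0, 0, 0, 0.3, 0, 0, 0, 0, 0, 0, -0.5, 0, 0, 0, 0, 0, 0, -1, 0, 0, 0, 0, 0, 0, -1, 0, 0, 0, 0, 0, 0, -1]
  squeeze: 40

```text
time: 7.65
tool_pos: [0.4829, -0.298, 0.0788]
tcp_rot: [2.262, 2.174, 0.002]
wrist_force: [-0.5, 1.4, 6.9]
width: 0.694
grip_force: 42.9
```

Request:
jog_arm:
  deltas: [0, 0, -0.01, 0, 0, 0, -1, 0, 0, -0.03, 0, 0, 0, -1, 0, 0, -0.06, 0, 0, 0, -1, 0, 0, -0.1, 0, 0, 0, -1, 0, 0, -0.13, 0, 0, 0, -1, 0, 0, -0.155, 0, 0, 0, -1, 0, 0, -0.165, 0, 0, 0, -1, 0, 0, -0.165, 0, 0, 0, -1]

```text
time: 8.45
tool_pos: [0.4821, -0.2977, 0.2433]
tcp_rot: [2.262, 2.175, 0.001]
wrist_force: [0.6, -0.6, -3.9]
width: 0.689
grip_force: 43.8
```

Run:
```python
from h import *
import pickle
st=readout.read_state();print(st["tool_pos"],st["wrist_force"],st["torque"],st["width"],R.from_rotvec(st["tcp_rot"]).as_matrix().round(3).tolist())
c=read_camera("wrist");s=read_camera("scene");d=read_camera("side");pickle.dump((c,s,d),open("c3.pkl","wb"))
cv2.imwrite("pics/h.png",np.hstack([cv2.resize(c["color"],(400,300)),cv2.resize(s["color"][90:240,230:380],(200,300)),cv2.resize(d["color"][100:250,220:330],(200,300))]))
```

```text
[ 0.48212261 -0.29771081  0.24330362] [ 0.57349974 -0.64533264 -3.85680098] [-0.01540489 -0.00774266 -0.03488627] 0.6889833279761094 [[0.039, 0.999, 0.003], [0.999, -0.039, -0.002], [-0.002, 0.003, -1.0]]
```

View pics/h.png

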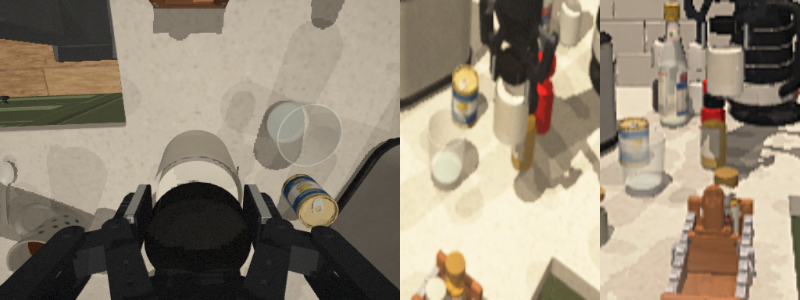

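Request:
jog_arm:
  deltas: [0.02, 0, 0, 0, 0, 0, -1, 0.055, -0.001, 0, 0, 0, 0, -1, 0.1, -0.002, 0, 0, 0, 0, -1, 0.145, -0.004, 0, 0, 0, 0, -1, 0.19, -0.005, 0, 0, 0, 0, -1, 0.235, -0.006, 0, 0, 0, 0, -1, 0.28, -0.007, 0, 0, 0, 0, -1, 0.32, -0.008, 0, 0, 0, 0, -1]

```text
time: 9.4
tool_pos: [0.4844, 0.025, 0.2391]
tcp_rot: [-2.262, -2.176, 0.004]
wrist_force: [1.2, -0.3, -3.5]
width: 0.691
grip_force: 43.9
```

Request:
jog_arm:
  deltas: [0.035, -0.001, 0, 0, 0, 0, -1, 0.055, -0.001, 0, 0, 0, 0, -1, 0.059, -0.001, 0, 0, 0, 0, -1, 0.059, -0.001, 0, 0, 0, 0, -1, 0.059, -0.001, 0, 0, 0, 0, -1]

```text
time: 9.9
tool_pos: [0.4867, 0.0811, 0.2402]
tcp_rot: [-2.264, -2.176, 0.003]
wrist_force: [-0.6, -0.1, -2.2]
width: 0.692
grip_force: 43.9
```

Run:
```python
from h import *
import pickle
st=readout.read_state();print(st["tool_pos"],st["wrist_force"],R.from_rotvec(st["tcp_rot"]).as_matrix().round(3).tolist())
c=read_camera("wrist");s=read_camera("scene");d=read_camera("side");pickle.dump((c,s,d),open("c4.pkl","wb"))
cv2.imwrite("pics/i.png",np.hstack([cv2.resize(c["color"],(520,390)),cv2.resize(s["color"][170:340,170:320],(280,390),interpolation=cv2.INTER_CUBIC)]))
```

```text
[0.48672895 0.08109874 0.24020609] [-0.55557273 -0.12765606 -2.22705558] [[0.04, 0.999, -0.002], [0.999, -0.04, -0.001], [-0.001, -0.002, -1.0]]
```

View pics/i.png

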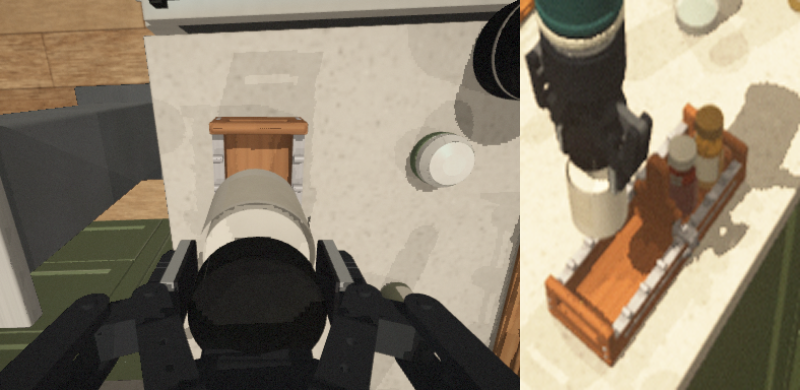

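The wrist view shows the left end wall's top face from row 122 to row 134 across columns 209–307 (520-wide view), with the jar hanging centrally above the bay.

Run:
```python
from h import *
import pickle
c,s,d=pickle.load(open("c4.pkl","rb")); k=512/520
for n,p in dict(outer=(258,121,.062),inner=(258,134,.062),l=(209,128,.062),r=(307,128,.062),rail_l=(219,170,.046),rail_r=(297,170,.046)).items(): print(n,onz(c,p[0]*k,p[1]*k,p[2]))
col=c["color"].astype(int); u=int(258*k)
for v in range(110,140): print(v,col[v,u].tolist(),onz(c,u,v,.062)[1].round(4)) if v%2==0 else 0
```

```text
outer [0.48953567 0.12798655 0.062     ]
inner [0.48906899 0.11562099 0.062     ]
l [0.44217625 0.12321065 0.062     ]
r [0.53636459 0.11952666 0.062     ]
rail_l [0.44640259 0.07691804 0.046     ]
rail_r [0.52876161 0.07372073 0.046     ]
110 [154, 173, 184] 0.1366
112 [155, 173, 184] 0.1347
114 [150, 169, 181] 0.1329
116 [49, 81, 119] 0.131
118 [67, 106, 157] 0.1291
120 [56, 87, 132] 0.1272
122 [79, 120, 172] 0.1253
124 [83, 126, 179] 0.1233
126 [77, 122, 177] 0.1214
128 [70, 111, 161] 0.1195
130 [65, 99, 147] 0.1175
132 [42, 69, 107] 0.1156
134 [51, 78, 116] 0.1136
136 [51, 77, 116] 0.1116
138 [46, 75, 113] 0.1097
```

Run:
```python
from h import *
import pickle
c,s,d=pickle.load(open("c4.pkl","rb"))
m=(c["color"][225:330,180:330].max(2)<45).astype(np.uint8)
rows=[(v+225,*(np.where(m[v])[0][[0,-1]]+180)) for v in range(0,100,6) if m[v].any()]
for r in rows: print(r)
cnt=max(cv2.findContours(m,cv2.RETR_EXTERNAL,cv2.CHAIN_APPROX_NONE)[0],key=len)[:,0]+[180,225]
for z in (.265,.271,.277): 
    print(z,"lid top edge pt",onz(c,254,234,z), "TCP proj",proj(c,[.4867,.0811,z]))
```

```text
(237, np.int64(188), np.int64(316))
(243, np.int64(186), np.int64(319))
(249, np.int64(183), np.int64(322))
(255, np.int64(181), np.int64(324))
(261, np.int64(180), np.int64(327))
(267, np.int64(180), np.int64(329))
(273, np.int64(180), np.int64(329))
(279, np.int64(180), np.int64(329))
(285, np.int64(180), np.int64(329))
(291, np.int64(180), np.int64(329))
(297, np.int64(180), np.int64(329))
(303, np.int64(180), np.int64(329))
(309, np.int64(180), np.int64(329))
(315, np.int64(180), np.int64(329))
(321, np.int64(187), np.int64(329))
0.265 lid top edge pt [0.4882379  0.10915656 0.265     ] TCP proj [252.78858087 298.03893965]
0.271 lid top edge pt [0.4883387  0.11226072 0.271     ] TCP proj [252.77290726 308.60545923]
0.277 lid top edge pt [0.4884395  0.11536489 0.277     ] TCP proj [252.75561726 320.26168701]
```

Request:
jog_arm:
  deltas: [-0.002, 0.001, 0.015, 0, 0, 0, -1, -0.002, 0.001, 0.04, 0, 0, 0, -1, -0.002, 0.001, 0.065, 0, 0, 0, -1, -0.002, 0.001, 0.09, 0, 0, 0, -1, -0.002, 0.001, 0.11, 0, 0, 0, -1, -0.002, 0.001, 0.125, 0, 0, 0, -1, -0.002, 0.001, 0.135, 0, 0, 0, -1, -0.002, 0.001, 0.135, 0, 0, 0, -1]

```text
time: 10.85
tool_pos: [0.4865, 0.0792, 0.1041]
tcp_rot: [-2.264, -2.175, 0.005]
wrist_force: [0.1, 0.5, -3.2]
width: 0.691
grip_force: 43.9
```

Request:
jog_arm:
  deltas: [0, 0, 0.004, 0, 0, 0, -1, 0, 0, 0.008, 0, 0, 0, -1, 0, 0, 0.011, 0, 0, 0, -1, 0, 0, 0.013, 0, 0, 0, -1, 0, 0, 0.013, 0, 0, 0, -1]

```text
time: 11.35
tool_pos: [0.4881, 0.08, 0.0932]
tcp_rot: [-2.264, -2.178, 0.0]
wrist_force: [0.1, -0.4, -2.2]
width: 0.693
grip_force: 43.9
```

Request:
jog_arm:
  deltas: [0, 0, 0.001, 0, 0, 0, -1, 0, 0, 0.002, 0, 0, 0, -1, 0, 0, 0.003, 0, 0, 0, -1, 0, 0, 0.003, 0, 0, 0, -1]

```text
time: 11.75
tool_pos: [0.4884, 0.08, 0.0909]
tcp_rot: [2.265, 2.177, 0.0]
wrist_force: [-1.9, 0.8, 2.4]
width: 0.695
grip_force: 44.2
```

Request:
jog_arm:
  deltas: [0, 0, 0, 0, 0, 0, 0.6, 0, 0, 0, 0, 0, 0, 0.8, 0, 0, 0, 0, 0, 0, 1, 0, 0, 0, 0, 0, 0, 1, 0, 0, -0.02, 0, 0, 0, 1, 0, 0, -0.06, 0, 0, 0, 1, 0, 0, -0.11, 0, 0, 0, 1, 0, 0, -0.16, 0, 0, 0, 1]

```text
time: 12.55
tool_pos: [0.4874, 0.0798, 0.2513]
tcp_rot: [-2.264, -2.177, 0.002]
wrist_force: [1.3, 0.2, -0.3]
width: 1.0
grip_force: 0.0
```

Request:
jog_arm:
  deltas: [-0.05, 0, 0, 0, 0, 0, 1, -0.1, 0, 0, 0, 0, 0, 1, -0.15, 0, 0, 0, 0, 0, 1, -0.2, 0, 0, 0, 0, 0, 1, -0.25, 0.01, 0, 0, 0, 0, 1, -0.3, 0.015, 0, 0, 0, 0, 1, -0.35, 0.02, 0, 0, 0, 0, 1, -0.38, 0.02, 0, 0, 0, 0, 1]

```text
time: 13.35
tool_pos: [0.4931, -0.3041, 0.2502]
tcp_rot: [2.266, 2.174, -0.001]
wrist_force: [0.3, 1.1, -0.4]
width: 1.0
grip_force: 0.0
```

Request:
jog_arm:
  deltas: [0, 0, 0, 0, 0, 0, 1, 0, 0, 0, 0, 0, 0, 1]

```text
time: 13.55
tool_pos: [0.4929, -0.301, 0.2498]
tcp_rot: [-2.266, -2.174, -0.0]
wrist_force: [-0.6, 0.5, 0.8]
width: 1.002
grip_force: 0.0
```

Run:
```python
from h import *
import pickle
st=readout.read_state();print(st["tool_pos"],R.from_rotvec(st["tcp_rot"]).as_matrix().round(3).tolist())
c=read_camera("wrist");s=read_camera("scene");d=read_camera("side");pickle.dump((c,s,d),open("c5.pkl","wb"))
cv2.imwrite("pics/j.png",np.hstack([cv2.resize(c["color"],(480,360)),cv2.resize(s["color"][170:340,170:320],(320,360),interpolation=cv2.INTER_CUBIC)]))
```

```text
[ 0.49288825 -0.30096594  0.24981402] [[0.041, 0.999, -0.001], [0.999, -0.041, 0.001], [0.001, -0.001, -1.0]]
```

View pics/j.png

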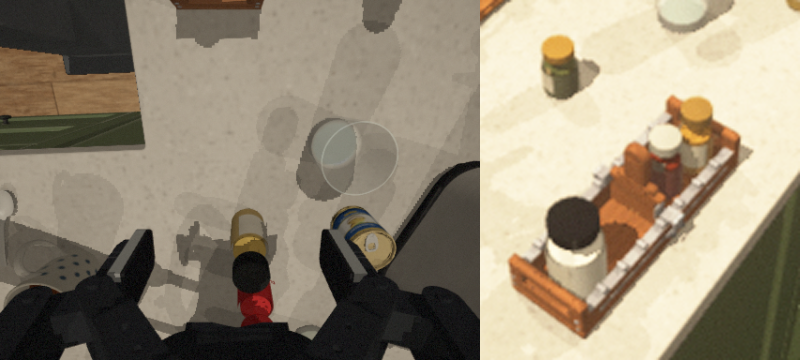

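The sugar jar stands in the bay. The tall jar lid is at (251,271) in the 480-wide wrist view, with the red decoy behind it at (257,302) and the tin at (365,240).

Run:
```python
from h import *
import pickle
c,s,d=pickle.load(open("c5.pkl","rb")); k=512/480
m=(c["color"][255:320,235:300].max(2)<60).astype(np.uint8)
n,l,st,ce=cv2.connectedComponentsWithStats(m); i=1+np.argmax(st[1:,4]); x,y,w,h,a=st[i]; print(x+235,y+255,w,h,ce[i]+[235,255])
p=np.array([x+235+w/2,y+255+h-w/2*.97]); P=onz(c,*p,.125); print("tall",p,P,"red",onz(c,257*k,305*k,.125),"tin",onz(c,375*k,245*k,.07))
for name,cc,box in(("scene",s,(310,345,125,155)),("c0scene",pickle.load(open("c0.pkl","rb"))["scene"],(312,338,128,150))):
    u0,u1,v0,v1=box; m=(cc["color"][v0:v1,u0:u1].max(2)<70).astype(np.uint8)
    n,l,st,ce=cv2.connectedComponentsWithStats(m)
    if n>1:
        i=1+np.argmax(st[1:,4]); x,y,w,h,a=st[i]; q=(u0+x+w/2,v0+y+w*.36); print(name,st[i],q,onz(cc,*q,.125),tri(c,p,cc,q))
# sugar in scene
m=(s["color"][240:290,190:240].max(2)<70).astype(np.uint8);n,l,st,ce=cv2.connectedComponentsWithStats(m);i=1+np.argmax(st[1:,4]);x,y,w,h,a=st[i]
print("sugar lid",st[i],onz(s,190+x+w/2,240+y+w*.4,.122))
```

```text
248 268 40 45 [267.17804552 290.22891566]
tall [268.  293.6] [ 0.50299161 -0.41469237  0.125     ] red [ 0.50821226 -0.45304999  0.125     ] tin [ 0.65551058 -0.41952     0.07      ]
scene [  9   0  16  22 195] (np.float64(327.0), np.float64(130.76)) [ 0.51240348 -0.43974177  0.125     ] (array([ 0.49909147, -0.39782663,  0.1560815 ]), np.float64(0.012927010803987856))
c0scene [  7   5  15  14 164] (np.float64(326.5), np.float64(138.4)) [ 0.4986327  -0.41257372  0.125     ] (array([ 0.50314764, -0.42244837,  0.11532059]), np.float64(0.0004990827383303697))
sugar lid [ 12  24  24  24 465] [0.4839469  0.07878976 0.122     ]
```

Request:
jog_arm:
  deltas: [-0.045, 0.006, 0, 0, 0, 0, 1, -0.09, 0.012, 0.01, 0, 0, 0, 1, -0.112, 0.0145, 0.03, 0, 0, 0, 1, -0.1125, 0.0145, 0.07, 0, 0, 0, 1, -0.1125, 0.0145, 0.11, 0, 0, 0, 1, -0.1125, 0.0145, 0.145, 0, 0, 0, 1, -0.1125, 0.0145, 0.16, 0, 0, 0, 1, -0.1125, 0.0145, 0.16, 0, 0, 0, 1]

```text
time: 14.5
tool_pos: [0.5021, -0.411, 0.0875]
tcp_rot: [-2.259, -2.175, 0.001]
wrist_force: [-0.3, 0.5, 0.4]
width: 0.999
grip_force: 0.0
```

Request:
jog_arm:
  deltas: [0, 0, 0, 0, 0, 0, 0.6, 0, 0, 0, 0, 0, 0, 0.3, 0, 0, 0, 0, 0, 0, 0.1, 0, 0, 0, 0, 0, 0, -0.3, 0, 0, 0, 0, 0, 0, -1, 0, 0, 0, 0, 0, 0, -1, 0, 0, 0, 0, 0, 0, -1]
  squeeze: 30

```text
time: 15.2
tool_pos: [0.5044, -0.4148, 0.093]
tcp_rot: [2.262, 2.174, 0.0]
wrist_force: [-2.2, 0.8, 6.6]
width: 0.534
grip_force: 30.0
```

Request:
jog_arm:
  deltas: [0, 0, -0.01, 0, 0, 0, -1, 0, 0, -0.03, 0, 0, 0, -1, 0, 0, -0.06, 0, 0, 0, -1, 0, 0, -0.1, 0, 0, 0, -1, 0, 0, -0.13, 0, 0, 0, -1, 0, 0, -0.155, 0, 0, 0, -1, 0, 0, -0.165, 0, 0, 0, -1, 0, 0, -0.165, 0, 0, 0, -1]

```text
time: 16.0
tool_pos: [0.5041, -0.4143, 0.2577]
tcp_rot: [2.262, 2.174, 0.001]
wrist_force: [0.2, -0.4, -0.9]
width: 0.529
grip_force: 30.9
```

Run:
```python
from h import *
import pickle
st=readout.read_state();print(st["tool_pos"],st["wrist_force"],st["width"],R.from_rotvec(st["tcp_rot"]).as_matrix().round(3).tolist())
c,s,d=pickle.load(open("c5.pkl","rb"))
# sugar lid extents from scene seen earlier: edge towards divider, and divider grip pixels in wrist frame c2
w=pickle.load(open("c2.pkl","rb"))[0]
from h import proj
print(proj(s,[.4875,.08,.122]), proj(s,[.4875,.0495,.122]))
```

```text
[ 0.50407088 -0.41426326  0.25766835] [ 0.23638044 -0.41978273 -0.86753835] 0.5289711363735693 [[0.039, 0.999, 0.003], [0.999, -0.039, -0.003], [-0.003, 0.003, -1.0]]
[212.26035715 273.15730755] [221.37092244 262.93737684]
```

Request:
jog_arm:
  deltas: [0.02, -0.002, 0, 0, 0, 0, -1, 0.055, -0.005, 0, 0, 0, 0, -1, 0.1, -0.009, 0, 0, 0, 0, -1, 0.145, -0.013, 0, 0, 0, 0, -1, 0.19, -0.017, 0, 0, 0, 0, -1, 0.235, -0.02, 0, 0, 0, 0, -1, 0.28, -0.024, 0, 0, 0, 0, -1, 0.325, -0.028, 0, 0, 0, 0, -1]

```text
time: 16.8
tool_pos: [0.4864, -0.0858, 0.2529]
tcp_rot: [-2.263, -2.175, 0.003]
wrist_force: [0.5, -0.4, -0.6]
width: 0.534
grip_force: 31.0
```

Request:
jog_arm:
  deltas: [0.045, -0.004, 0, 0, 0, 0, -1, 0.08, -0.006, 0, 0, 0, 0, -1, 0.1, -0.008, 0, 0, 0, 0, -1, 0.106, -0.008, 0, 0, 0, 0, -1, 0.106, -0.008, 0, 0, 0, 0, -1, 0.106, -0.008, 0, 0, 0, 0, -1]

```text
time: 17.4
tool_pos: [0.4839, 0.0178, 0.2543]
tcp_rot: [-2.264, -2.177, 0.003]
wrist_force: [-0.0, 0.3, -1.1]
width: 0.532
grip_force: 31.0
```

Run:
```python
from h import *
import pickle
st=readout.read_state();print(st["tool_pos"],st["wrist_force"],st["width"],R.from_rotvec(st["tcp_rot"]).as_matrix().round(3).tolist())
c=read_camera("wrist");s=read_camera("scene");d=read_camera("side");pickle.dump((c,s,d),open("c6.pkl","wb"))
cv2.imwrite("pics/k.png",np.hstack([cv2.resize(c["color"],(400,300)),cv2.resize(s["color"][170:340,170:320],(200,300),interpolation=cv2.INTER_CUBIC),cv2.resize(d["color"][140:290,230:330],(200,300),interpolation=cv2.INTER_CUBIC)]))
# sugar lid in wrist
m=(c["color"].max(2)<50).astype(np.uint8); m[250:]=0
n,l,sx,ce=cv2.connectedComponentsWithStats(m)
for i in range(1,n):
    if sx[i,4]>600: print(sx[i],ce[i].round(1),onz(c,*ce[i],.122))
```

```text
[0.48390329 0.01775494 0.25430728] [-0.04616075  0.28962462 -1.11189911] 0.5319442713575844 [[0.04, 0.999, -0.002], [0.999, -0.04, -0.001], [-0.001, -0.002, -1.0]]
[470   0  42  37 780] [488.  18.] [0.6642093  0.13716451 0.122     ]
[ 223   76   63   65 3192] [253.9 107.8] [0.4870042  0.07886009 0.122     ]
```

View pics/k.png

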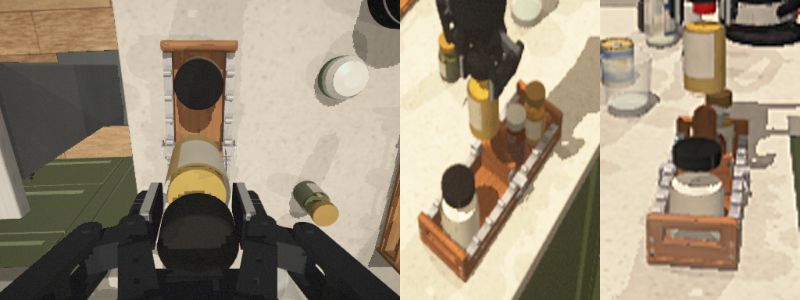

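The sugar jar stands upright at y = 0.079, lid at (198,83) in the wrist view, and the tall jar hangs upright over the gap beside it. Lowering it.

Request:
jog_arm:
  deltas: [0, 0.001, 0.015, 0, 0, 0, -1, 0, 0.001, 0.04, 0, 0, 0, -1, 0, 0.001, 0.065, 0, 0, 0, -1, 0, 0.001, 0.09, 0, 0, 0, -1, 0, 0.001, 0.11, 0, 0, 0, -1, 0, 0.001, 0.125, 0, 0, 0, -1, 0, 0.001, 0.135, 0, 0, 0, -1, 0, 0.001, 0.135, 0, 0, 0, -1]

```text
time: 18.35
tool_pos: [0.4836, 0.0181, 0.118]
tcp_rot: [-2.263, -2.175, 0.005]
wrist_force: [-1.0, 0.3, -1.7]
width: 0.531
grip_force: 31.0
```

Request:
jog_arm:
  deltas: [0, 0, 0.004, 0, 0, 0, -1, 0, 0, 0.008, 0, 0, 0, -1, 0, 0, 0.011, 0, 0, 0, -1, 0, 0, 0.012, 0, 0, 0, -1, 0, 0, 0.012, 0, 0, 0, -1]

```text
time: 18.85
tool_pos: [0.4853, 0.0185, 0.1084]
tcp_rot: [2.265, 2.177, 0.0]
wrist_force: [0.1, 0.0, -2.1]
width: 0.53
grip_force: 31.0
```

Request:
jog_arm:
  deltas: [0, 0, 0.001, 0, 0, 0, -1, 0, 0, 0.002, 0, 0, 0, -1, 0, 0, 0.003, 0, 0, 0, -1, 0, 0, 0.004, 0, 0, 0, -1, 0, 0, 0.004, 0, 0, 0, -1]

```text
time: 19.35
tool_pos: [0.4854, 0.0185, 0.1051]
tcp_rot: [-2.265, -2.177, -0.0]
wrist_force: [-2.4, -0.2, 4.7]
width: 0.532
grip_force: 31.7
```

Request:
jog_arm:
  deltas: [0, 0, 0, 0, 0, 0, 0.4, 0, 0, 0, 0, 0, 0, 0.7, 0, 0, 0, 0, 0, 0, 1, 0, 0, 0, 0, 0, 0, 1, 0, 0, -0.02, 0, 0, 0, 1, 0, 0, -0.06, 0, 0, 0, 1, 0, 0, -0.11, 0, 0, 0, 1, 0, 0, -0.15, 0, 0, 0, 1]

```text
time: 20.15
tool_pos: [0.4855, 0.0185, 0.2566]
tcp_rot: [2.264, 2.177, 0.001]
wrist_force: [0.4, -0.1, -0.0]
width: 1.003
grip_force: 0.0
```

Request:
jog_arm:
  deltas: [-0.03, 0, 0, 0, 0, 0, 1, -0.06, 0, 0, 0, 0, 0, 1, -0.06, 0, 0, 0, 0, 0, 1, -0.06, 0, 0, 0, 0, 0, 1]

```text
time: 20.55
tool_pos: [0.4827, -0.0418, 0.2541]
tcp_rot: [-2.266, -2.175, -0.0]
wrist_force: [-0.4, 0.4, -0.3]
width: 1.002
grip_force: 0.0
```

Run:
```python
from h import *
c=read_camera("wrist"); st=readout.read_state(); print(st["tool_pos"],st["wrist_force"])
m=(c["color"].max(2)<50).astype(np.uint8); m[250:]=0
n,l,sx,ce=cv2.connectedComponentsWithStats(m)
for i in range(1,n):
    if sx[i,4]>500: print(sx[i],ce[i].round(1),onz(c,*ce[i],.122),onz(c,*ce[i],.137))
c2=read_camera("scene")
for n_,p in dict(sugar=[.487,.079,.122],tall=[.485,.0185,.137]).items():
    u,v=proj(c2,p).astype(int); print(n_,u,v,c2["color"][v-3:v+4:3,u].tolist())
```

```text
[ 0.48268679 -0.04127674  0.25390889] [-0.00067854 -0.24057814  0.16499198]
[ 218    0   69   66 3767] [251.9  30. ] [0.48689436 0.07666169 0.122     ] [0.48683316 0.07445477 0.137     ]
[  0  44  35  43 690] [12.4 69.1] [0.29805117 0.05671151 0.122     ] [0.30894835 0.05566228 0.137     ]
[ 226   89   50   52 2071] [250.6 114.3] [0.48324504 0.01438613 0.122     ] [0.48339561 0.015793   0.137     ]
sugar 212 272 [[43, 51, 61], [42, 53, 61], [41, 50, 58]]
tall 231 249 [[48, 57, 69], [45, 57, 67], [47, 57, 67]]
```

Both lids appear where they should be for upright jars, and the gripper is clear of everything. Handing in.

```bash
python3 -c "
from workcell import finish_job
print(finish_job())"
```

```text
the job is handed in; nothing more can be done
None
```

The job is handed in at about 20.6 s (limit 64 s), with no verdict returned: in the camera views the divider was down two notches right and both jars stood in the left bay; I did not re-check the small jars or bystanders after the last placing.

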